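# Fit a flat beater into the drive hub against its spring ejector

### The arm

A 6-joint arm with a two-finger parallel gripper is mounted at the origin on the work surface. World frame = base frame: x ahead of the robot, y to its left, z up, the work surface at z = 0. Lengths are in m, angles in rad, forces in N, time in s.
With the tool pointing down it reaches from about 0.325 to 0.85 m from the base axis. Payload 4.4 kg.
Tool frame: the origin (TCP) lies at the very end of the fingers, on their centre line; the grasp point (between the pads) lies 19 mm behind it; z points along the fingers, y is the line along which they close (so a half turn about z gives the same grasp; the last joint's range is limited). The gripper opens to 94 mm and grips with 3 to 60 N. Pads are 16 mm wide; open, the fingers measure 119 mm over their backs; the gripper's body (75 mm by 177 mm) begins 78 mm behind the grasp point.
Start: joints at [1.089, 0.207, 1.542, -0, 1.393, -0.15], TCP at [0.187, 0.544, 0.183] pointing down, gripper open.
Joint ranges: [-2.73, 2.73], [-0.86, 2.22], [0.23, 2.46], [-1.11, 4.25], [0.08, 2.63], [-2.82, 2.82]. Speed limits (rad/s): [2.79, 2.79, 3.14, 3.14, 3.14, 3.14].

### API

Orientations are given as a rotation vector (axis times angle).
In Python, from bench import sense, snapshot, camera_model, finish_job gives the robot as it stands.
- The arm moves only by the tool carry_out, never from a script. Its argument "plan" is a list of rows, each a list of 3 entries, a list of its own where there are three numbers: the opening, from 0 (shut) to 1 (fully open), then the shift along the world's x, y, z in mm, then the turn, a rotation vector about the world's x, y, z in rad. A call has 1 to 10 rows; each row is the pose to reach, as a shift and turn from the pose commanded when the call began; what a row does not reach only later rows make up. A row lasts 1/10 s, in which the tool goes at most 50 mm and 8.59 degrees, less where a joint would pass 70% of its speed; a pose out of reach is approached as far as the arm can. A call with a gripper value outside its range is refused whole. The fingers move at their own pace and stop on an object; "newtons" is the grip in N (left out, the last holds). Time passes only in rows, so rows that repeat a pose let the fingers close. It gives the time, the measured TCP pose, the force, the opening and the grip force at its end, in the units of the state.
- sense(): the state, without advancing time (a new reading comes with each control period).
- snapshot(name): name is "side" or "top" or "wrist"; returns the picture (400x640x3 uint8, red, green, blue); there is no depth.
- camera_model(name): a dict with "mtx" (3x3 intrinsics, pixels), "distortion" ([k1, k2, p1, p2, k3] as OpenCV has them; the pictures are not rectified), "rvec" (rotation vector, rad) and "tvec" (3), from world to camera coordinates, as OpenCV has them; the wrist camera has in their place "T_tool_cam" (4x4, takes a point from camera to tool coordinates, whose origin is the TCP and whose axes are the flange's). Camera axes: x right, y down, z forward; pixel columns grow to the right and rows downward; lengths in m; the calibration is good to about 2 mm. A picture is of the moment at which its call begins: read the wrist's pose just before it. camera_model takes no time and is no camera call.
- finish_job(): hands the job in; it is judged then, once.
The state is a dict: "time_s": time; "q": joint angles; "qvel": joint speeds; "joint_efforts": joint torques, N m; "eef_pos": TCP position; "tcp_rot": TCP orientation; "wrist_force": force on the tool from outside, world axes, zero at the start; "ft_torque": the same for the moment, N m; "finger_gap": finger opening in m; "grasp_force": force on a finger pad.
Only numpy, scipy, OpenCV 4.12 (cv2) and the standard library are available. Lean on these libraries where they do the work, as an engineer would, in place of code of your own. Each camera call takes 0.05 s, during which the arm holds its last target. There are 200 camera calls.

### The job

In the catering-equipment spares store, take the flat beater out of the holder and fit it into the upturned drive hub of the test drive: turn it until its cross-shaped splines mesh with the cross socket and slide it fully home, until its flange sits flush on the hub. A spring ejector in the socket pushes it back out, so finish while still gripping the beater and holding it pressed home. Leave the dough hook in the holder and everything else on the bench where it is.

Things in the scene. Friction and masses are not known exactly. Their poses are not given: they have to be found in the camera images.
- beater: Flat beater of bare aluminium, about 0.22 kg, standing stem down in one of the holder's two holes, z up. Origin: centre of the underside of its round flange (44 mm across, 8 mm thick). Above it a neck, then an open flat frame in the beater's own x-z plane, 12 mm thick (y), 52 mm wide (x), up to 94 mm above the origin.
- beater_grip (a point): Where to pinch the beater across its 12 mm thickness (along its y axis): on its axis, 80 mm above its origin, 14 mm below its top, where the 14 mm wide middle spine meets the 52 mm long, 14 mm high top bar. Axes as the beater's.
- beater_tip (a point): Lower tip of the beater's steel stem, 36 mm below its origin. The stem: four splines in a cross along the beater's x and y axes, 28 mm tip to tip and 8 mm wide, from 0 to 22 mm below the origin; a thinner lead-in cross (25 x 5.5 mm) from 22 to 26 mm; a round pilot pin 13.6 mm across with tapered tip from 26 to 36 mm.
- dough_hook: Curled aluminium dough hook of round bar with the same 44 mm flange but a plain round stem, standing in the other hole of the holder, its top 87 mm above its flange. Origin at the centre of the flange's underside. It stays where it is.
- holder: Fixed grey plastic block 90 x 230 x 45 mm high (x, y, z) with two round holes 35 mm across, 65 mm either side of its centre along its y axis; either tool may be in either hole, its flange lying on the block's top. Origin: centre of the block's underside.
- drive: Fixed test drive: a white gearbox box 140 x 120 x 40 mm high, origin at the centre of its underside, with a motor (grey cylinder, its top 84 mm above the bench) reaching to 153 mm along its x axis. The hub stands on the centre of the box, its axis vertical.
- hub_top (a point): Centre of the hub's top face, 85 mm above the bench. The hub is a steel block 44 x 44 mm, 45 mm tall. The socket, open to the top, is a cross of two slots 11.5 mm wide and 32 mm long, along this point's x and y axes, which turn with the hub; the beater fits in any of the four quarter turns. Fully home, the beater's origin is at this point.
- hub (a joint): Turning of the hub about its vertical axis relative to the gearbox box (rad, counter-clockwise from above); stiff (0.35 N m), it stays where it is left.
- ejector (a joint): Spring ejector, a brass pin in the middle of the socket: 0 when up, its top 22 mm below the hub's top face; it grows as it is pressed down (m) and reads 0.014 with the beater fully home. The spring pushes with about 6 N at first and 10 N when home.
- seal_ring: Bystander: white plastic ring 90 mm across, 12 mm high, on the bench. Origin: centre of its underside.
- strainer_disc: Bystander: white perforated disc 100 mm across with a central boss, 22 mm high. Origin: centre of its underside.
- screwdriver: Bystander: screwdriver 190 mm long lying on the bench along its x axis.
- wrench: Bystander: steel wrench 170 mm long lying on the bench along its x axis.
- grease_jar: Bystander: jar 68 mm across, 75 mm high. Origin: centre of its underside.
- parts_bin: Bystander: open grey bin 130 x 100 x 55 mm. Origin: centre of its underside.
- bush: Bystander: upright brass bush 30 mm across, 30 mm high. Origin: centre of its underside.
Mind the look-alikes: they are no part of the job. Leave any orange look-alike of the beater alone.

How it is judged:
On the way:
1. the beater is lifted clear of the holder in the fingers (z of beater in the frame of holder above 0.095 m and contact force between the fingers and beater above 1 N), for 0.2 s.
At the end, for the whole second after the job is handed in: The beater stands upright (within 0.07 rad) in the hub with its flange within 2.5 mm of the hub's top face, centred within 3 mm, splines meshed (within 0.15 rad of a quarter turn), the ejector pressed more than 11.5 mm, at rest, and still gripped by the fingers (more than 3 N) (z of beater in the frame of hub_top below 0.0025 m and horizontal distance between beater and hub_top below 0.003 m and angle between beater's own z axis and vertical below 0.07 rad and height (world z) of beater above 0.075 m and (angle between the x axis of beater and the x axis of hub_top, either way round below 0.15 rad or angle between the x axis of beater and the y axis of hub_top, either way round below 0.15 rad) and value of joint ejector above 0.0115 m and contact force between the fingers and beater above 3 N and linear speed of beater below 0.01 m/s); the arm keeps its last pose, push and grip.
It fails at once if the dough hook is moved more than 30 mm (distance of dough_hook from where it was at the start of the episode above 0.03 m).
It fails at once if a bystander is moved more than 30 mm (distance of any of seal_ring, strainer_disc, screwdriver, wrench, grease_jar, parts_bin, bush from where it was at the start of the episode above 0.03 m).
It also fails if it takes over 42 s, if anything falls off the work surface, if the arm or the gripper's body presses on something with over 40 N, if the wrist force passes 120 N, or if a joint passes its speed limit or range.

## Working session

There is one attempt and no reset: what is moved stays moved. The work goes in short steps, Python scripts to look and compute and a tool call to move; the robot and the scene stay as the last step left them, time stands still between calls to the robot, and variables do not carry over. Pictures are saved under pics/ and viewed, at most 10 in all, crops included, and the job is handed in when it is done.

Besides the shell and the picture viewer there is one more tool, called after "Emit:" by a JSON object that holds its "fn" and its "kwargs", one argument or row to a line. carry_out: Moves the arm, as the interface text tells. Its arguments: {"type":"object","properties":{"plan":{"type":"array"},"newtons":{"type":"number"}},"required":["plan"]}

```bash
mkdir -p pics; cat > h.py <<'E'
import numpy as np, cv2
from bench import sense, snapshot, camera_model, finish_job
def cam(n, s=None):
    m=camera_model(n); K=np.array(m["mtx"],float); D=np.array(m["distortion"],float)
    if "rvec" in m:
        R=cv2.Rodrigues(np.array(m["rvec"],float))[0]; t=np.array(m["tvec"],float).ravel()
    else:
        T=np.eye(4); T[:3,:3]=cv2.Rodrigues(np.array(s["tcp_rot"],float))[0]; T[:3,3]=s["eef_pos"]
        W=np.linalg.inv(T@np.array(m["T_tool_cam"])); R=W[:3,:3]; t=W[:3,3]
    return K,D,R,t
def proj(c,P):
    K,D,R,t=c; return cv2.projectPoints(np.array(P,float).reshape(-1,1,3),cv2.Rodrigues(R)[0],t,K,D)[0].reshape(-1,2)
def onz(c,px,z):
    K,D,R,t=c; u=cv2.undistortPoints(np.array(px,float).reshape(-1,1,2),K,D).reshape(-1,2)
    d=np.c_[u,np.ones(len(u))]@R; o=-R.T@t
    return o+d*((z-o[2])/d[:,2])[:,None]
def save(im,n): cv2.imwrite(f"pics/{n}.png",im[:,:,::-1])
E
python3 - <<'E'
from h import *
s=sense(); print(s)
for n in("top","side"): 
    save(snapshot(n),n+"0"); c=cam(n); print(n,-c[2].T@c[3])
print(camera_model("wrist"))
E
```

```text
{'time_s': 0.0, 'q': array([ 1.08853302e+00,  2.07381551e-01,  1.54292797e+00,  1.35161915e-05,
        1.39348818e+00, -1.50483562e-01]), 'qvel': array([-0.00058812, -0.00063879,  0.00116992,  0.00025579, -0.0013766 ,
        0.00104304]), 'joint_efforts': array([ 3.12457760e-04, -3.70867932e+01, -2.81424344e+01,  6.98845927e-02,
        3.56947328e-02, -1.71364409e-04]), 'eef_pos': array([0.18689513, 0.54288912, 0.18182502]), 'tcp_rot': array([-0.51865941, -3.09777284,  0.00328454]), 'wrist_force': array([ 0.85633841, -0.1033507 , -1.10099442]), 'ft_torque': array([ 0.00793188,  0.05850965, -0.01442953]), 'grasp_force': 0.0, 'finger_gap': 0.09396806758247218}
top [ 0.40893137 -0.02022083  1.30825608]
side [-0.00099969 -0.79373592  0.99325415]
{'mtx': array([[285.81216594,   0.        , 317.28653575],
       [  0.        , 285.81216594, 202.6360345 ],
       [  0.        ,   0.        ,   1.        ]]), 'distortion': array([0.01748744, 0.        , 0.        , 0.        , 0.        ]), 'T_tool_cam': array([[-9.38900223e-05, -9.62725756e-01, -2.70479408e-01,
         7.84245015e-02],
       [ 9.99999726e-01,  1.08096414e-04, -7.31875302e-04,
        -4.80363149e-04],
       [ 7.33833057e-04, -2.70479403e-01,  9.62725482e-01,
        -2.01433500e-01],
       [ 0.00000000e+00,  0.00000000e+00,  0.00000000e+00,
         1.00000000e+00]])}
```

View pics/top0.png

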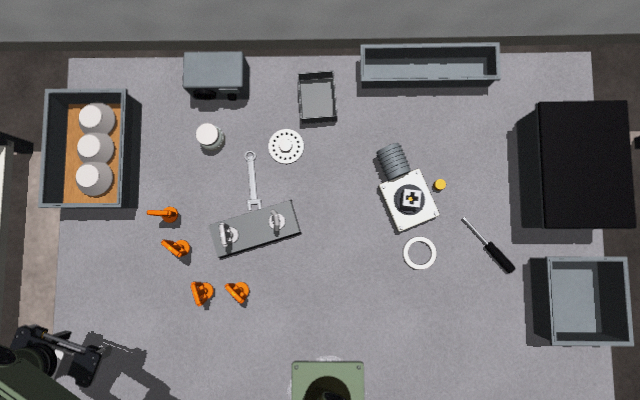

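View pics/side0.png

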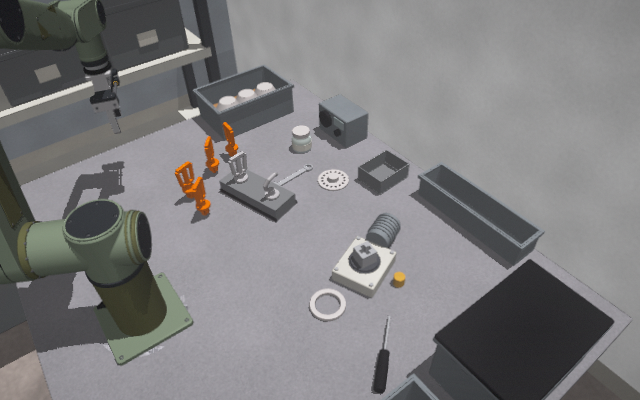

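The top view shows the holder at (255,230) with two tools, at (226,235) and (277,222), four orange look-alikes at (162,214), (178,247), (202,292) and (238,292), and the hub at (410,199). In the side view, the tool at (238,167) is the bare-metal flat frame, which fits the beater. The one at (271,185) is the curled hook. I'll confirm this in an enlarged crop.

```bash
python3 - <<'E'
from h import *
t=cv2.imread("pics/top0.png"); s=cv2.imread("pics/side0.png")
r=lambda im,x,y,w,h: cv2.resize(im[y:y+h,x:x+w],(400,300),interpolation=cv2.INTER_CUBIC)
a=np.hstack([r(t,205,200,100,75),r(t,370,162,80,60)]); b=np.hstack([r(s,215,145,90,67.5.__int__()),r(s,325,220,80,60)])
cv2.imwrite("pics/crop1.png",np.vstack([a,b]))
E
```

```text
(no output)
```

View pics/crop1.png

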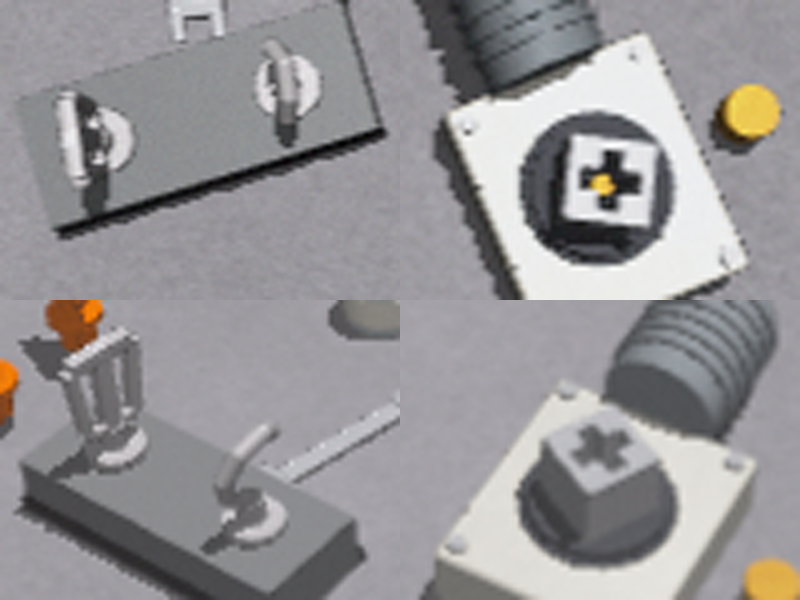

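The crop confirms it: the left tool is the bare-metal flat frame, so it's the beater, and the right one is the curled hook. In the top view the beater's top bar runs from (222,224) to (224,246). The hub top corners are at (404.6,189), (421.6,191), (419.6,207.6) and (403,205).

```bash
python3 - <<'E'
from h import *
c=cam("top"); d=cam("side"); np.set_printoptions(precision=4,suppress=True)
b=onz(c,[(222,223.7),(224,245.8)],.139); print("bar top",b,b.mean(0))
f=onz(c,[(230.5,234.7)],.053); print("flange",f)
b2=onz(d,[(230.1,159.7),(245.4,153.5)],.139); print("bar side",b2,b2.mean(0))
hb=onz(c,[(404.6,189),(421.6,191),(419.6,207.6),(403,205)],.085); print("hub",hb,hb.mean(0))
hs=onz(d,[(325+(x-400)/5,220+(y-300)/5) for x,y in[(545,442),(608,400),(664,455),(590,494)]],.085); print("hubside",hs.mean(0),hs)
for n,q in(("bar",b),("bar2",b2)):
    v=q[1]-q[0]; print(n,np.degrees(np.arctan2(v[1],v[0])),np.linalg.norm(v))
for q in(hb,hs):
    for i in range(4):
        v=q[(i+1)%4]-q[i]; print(np.degrees(np.arctan2(v[1],v[0])),np.linalg.norm(v))
R=cv2.Rodrigues(sense()["tcp_rot"])[0]; print(R, np.degrees(np.arctan2(R[1,1],R[0,1])))
E
```

```text
bar top [[0.4591 0.2585 0.139 ]
 [0.4043 0.2523 0.139 ]] [0.4317 0.2554 0.139 ]
flange [[0.4334 0.2556 0.053 ]]
bar side [[0.4056 0.2466 0.139 ]
 [0.4559 0.2441 0.139 ]] [0.4308 0.2453 0.139 ]
hub [[ 0.5499 -0.2052  0.085 ]
 [ 0.5445 -0.2491  0.085 ]
 [ 0.5012 -0.2429  0.085 ]
 [ 0.5081 -0.2002  0.085 ]] [ 0.5259 -0.2244  0.085 ]
hubside [ 0.5261 -0.2255  0.085 ] [[ 0.5058 -0.2051  0.085 ]
 [ 0.5493 -0.2032  0.085 ]
 [ 0.5474 -0.2486  0.085 ]
 [ 0.5019 -0.2449  0.085 ]]
bar -173.59557778533554 0.055092650747413166
bar2 -2.838339062121237 0.05035996665960733
-97.11716586677137 0.04425071162152933
171.7782001049143 0.04373525463317293
80.75061809315717 0.043252789337470905
-6.865870275083773 0.04211828577641683
2.435987850174627 0.0434769946016088
-92.31778773591424 0.04543394025176114
175.30165447815287 0.0456512871326076
84.40818550777001 0.03999992055598289
[[-0.9454  0.3258 -0.0009]
 [ 0.3258  0.9454 -0.0018]
 [ 0.0003 -0.002  -1.    ]] 70.9865590395065
```

Emit:
{"fn": "carry_out", "kwargs": {
  "plan": [
    [0.5,[30,-36,20],[0,0,0.05]],
    [0.5,[60,-72,35],[0,0,0.1]],
    [0.5,[90,-108,35],[0,0,0.15]],
    [0.5,[120,-144,35],[0,0,0.2]],
    [0.5,[150,-180,35],[0,0,0.25]],
    [0.5,[180,-216,35],[0,0,0.3]],
    [0.5,[210,-252,35],[0,0,0.35]],
    [0.5,[245,-293,35],[0,0,0.37]],
    [0.5,[245,-293,35],[0,0,0.37]],
    [0.5,[245,-293,35],[0,0,0.37]]
  ]
}}

```text
time_s: 1.1
eef_pos: [0.4326, 0.2496, 0.2174]
tcp_rot: [0.055, -3.14, -0.0]
wrist_force: [-0.7, 0.4, 0.1]
finger_gap: 0.0468
grasp_force: 0.0
```

```bash
python3 - <<'E'
from h import *
s=sense(); im=snapshot("wrist"); save(im,"w1"); print(s["eef_pos"],s["tcp_rot"],s["q"],s["time_s"])
c=cam("wrist",s); p=proj(c,[[.432,.25,.139],[.432,.25,.053]]); print(p)
b=im[100:400,120:520]; save(cv2.resize(b,(800,600),interpolation=cv2.INTER_CUBIC),"w1c")
E
```

```text
[0.43256722 0.24963481 0.21740959] [ 5.45752737e-02 -3.13971486e+00 -1.69189254e-04] [ 3.49532286e-01  1.86234991e-02  1.67763481e+00  5.63859826e-04
  1.44662602e+00 -1.25609521e+00] 1.1
[[318.41878164 202.29002313]
 [318.21034192 184.66694141]]
```

View pics/w1c.png

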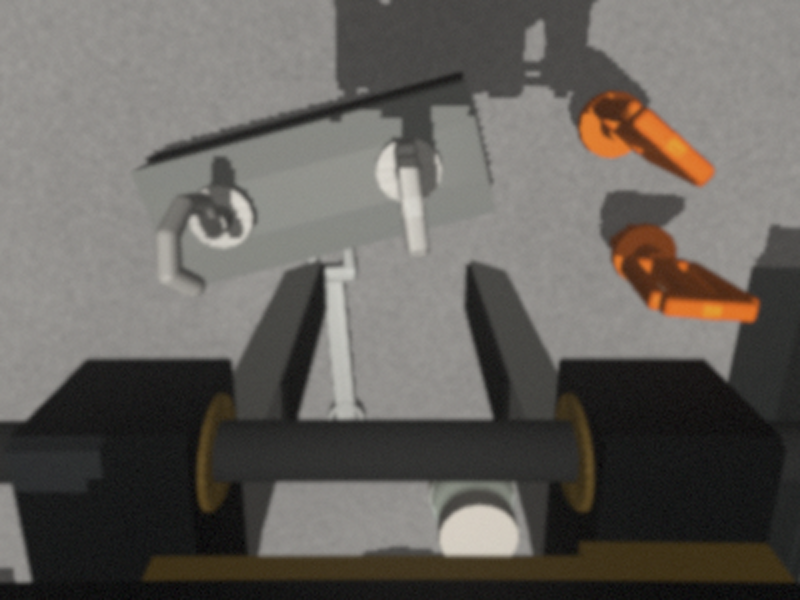

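The beater sits between the open fingers. Its bar runs from (406,167) to (417,252) in the crop, the flange is centred at about (408,171), and the orange parts are well to the right.

```bash
python3 - <<'E'
from h import *
s=sense(); c=cam("wrist",s); g=lambda P:[(120+x/2,100+y/2) for x,y in P]
b=onz(c,g([(406.5,167),(417.5,252)]),.139); v=b[0]-b[1]; print(b.round(4),b.mean(0),np.linalg.norm(v),np.degrees(np.arctan2(-v[1],-v[0])))
print(onz(c,g([(408.5,171)]),.051), s["tcp_rot"])
R=cv2.Rodrigues(s["tcp_rot"])[0];print(np.degrees(np.arctan2(R[1,1],R[0,1])))
E
```

```text
[[0.4116 0.2551 0.139 ]
 [0.4564 0.2628 0.139 ]] [0.43401031 0.25893911 0.139     ] 0.04547249769481519 9.664319342217766
[[0.4324649  0.25905805 0.051     ]] [ 5.80271366e-02 -3.13953815e+00 -5.21324482e-04]
92.11770450344996
```

Emit:
{"fn": "carry_out", "kwargs": {
  "newtons": 45,
  "plan": [
    [0.5,[0,7,-20],[0,0,0.12]],
    [0.5,[0,7,-50],[0,0,0.12]],
    [0.5,[0,7,-80],[0,0,0.12]],
    [0.5,[0,7,-100],[0,0,0.12]],
    [0.5,[0,7,-111],[0,0,0.12]],
    [0.5,[0,7,-111],[0,0,0.12]],
    [0,[0,7,-111],[0,0,0.12]],
    [0,[0,7,-111],[0,0,0.12]],
    [0,[0,7,-111],[0,0,0.12]],
    [0,[0,7,-111],[0,0,0.12]]
  ]
}}

```text
time_s: 2.15
eef_pos: [0.433, 0.2579, 0.1079]
tcp_rot: [-0.248, 3.13, 0.001]
wrist_force: [-0.4, -0.5, -0.2]
finger_gap: 0.0188
grasp_force: 0.0
```

```bash
python3 - <<'E'
from h import *
s=sense(); print(s)
im=snapshot("wrist"); save(im,"w2"); t=snapshot("top")
a=cv2.resize(im[60:360,120:520],(400,300)); b=cv2.resize(t[200:275,185:285],(400,300),interpolation=cv2.INTER_CUBIC)
save(np.hstack([a,b]),"p2")
E
```

```text
{'time_s': 2.15, 'q': array([ 3.65242737e-01,  1.32082110e-01,  1.79283616e+00,  2.24696480e-05,
        1.21484039e+00, -1.36364225e+00]), 'qvel': array([-0.00372967,  0.00395794,  0.00664599,  0.00177126, -0.0013564 ,
       -0.00183765]), 'joint_efforts': array([ 6.06555305e-02, -3.15410507e+01, -2.58373797e+01,  3.47603920e-03,
        6.91066682e-02,  6.04291399e-04]), 'eef_pos': array([0.43301478, 0.25788074, 0.10789651]), 'tcp_rot': array([-2.47915892e-01,  3.13003630e+00,  8.44555656e-04]), 'wrist_force': array([-0.39255719, -0.45724251, -0.2412457 ]), 'ft_torque': array([ 0.03716869,  0.00135455, -0.00790872]), 'grasp_force': 0.0, 'finger_gap': 0.01875969602214077}
```

View pics/p2.png

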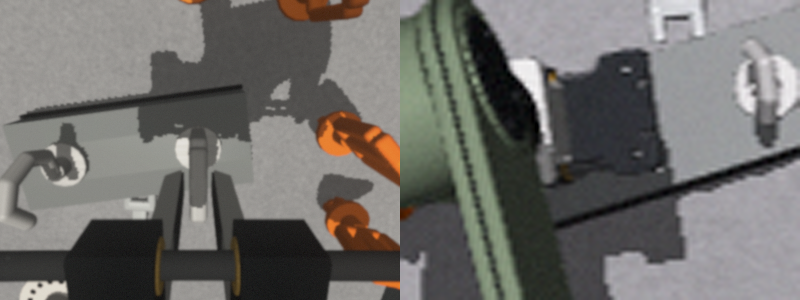

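The beater is centred between the closing fingers and lined up with them. I'll finish closing, then lift.

Emit:
{"fn": "carry_out", "kwargs": {
  "plan": [
    [0,[0,0,0],[0,0,0]],
    [0,[0,0,0],[0,0,0]],
    [0,[0,0,0],[0,0,0]],
    [0,[0,0,0],[0,0,0]],
    [0,[0,0,0],[0,0,0]]
  ]
}}

```text
time_s: 2.75
eef_pos: [0.4328, 0.258, 0.1075]
tcp_rot: [-0.248, 3.131, 0.001]
wrist_force: [0.6, 1.6, 3.4]
finger_gap: 0.0113
grasp_force: 45.0
```

Emit:
{"fn": "carry_out", "kwargs": {
  "plan": [
    [0,[0,0,10],[0,0,0]],
    [0,[0,0,35],[0,0,0]],
    [0,[0,0,70],[0,0,0]],
    [0,[0,0,105],[0,0,0]],
    [0,[0,0,125],[0,0,0]],
    [0,[0,0,130],[0,0,0]],
    [0,[0,0,130],[0,0,0]],
    [0,[0,0,130],[0,0,0]]
  ]
}}

```text
time_s: 3.55
eef_pos: [0.4309, 0.257, 0.2348]
tcp_rot: [0.248, -3.128, 0.002]
wrist_force: [-0.4, -0.0, -1.9]
finger_gap: 0.0112
grasp_force: 45.0
```

Emit:
{"fn": "carry_out", "kwargs": {
  "plan": [
    [0,[2,0,30],[0,0,0]],
    [0,[12,-45,45],[0,0,-0.05]],
    [0,[23,-92,45],[0,0,-0.1]],
    [0,[34,-138,45],[0,0,-0.15]],
    [0,[45,-185,45],[0,0,-0.2]],
    [0,[56,-232,45],[0,0,-0.24]],
    [0,[67,-279,45],[0,0,-0.24]],
    [0,[78,-326,40],[0,0,-0.24]],
    [0,[89,-374,20],[0,0,-0.24]],
    [0,[95,-422,0],[0,0,-0.24]]
  ]
}}

```text
time_s: 4.55
eef_pos: [0.5262, -0.161, 0.2366]
tcp_rot: [-0.129, -3.137, -0.002]
wrist_force: [0.6, -0.1, -2.1]
finger_gap: 0.0115
grasp_force: 45.0
```

Emit:
{"fn": "carry_out", "kwargs": {
  "plan": [
    [0,[0,0,0],[0,0,0]],
    [0,[0,0,0],[0,0,0]],
    [0,[0,0,0],[0,0,0]],
    [0,[0,0,0],[0,0,0]]
  ]
}}

```text
time_s: 4.95
eef_pos: [0.5268, -0.1579, 0.2394]
tcp_rot: [0.125, 3.139, 0.0]
wrist_force: [0.1, -0.8, -2.8]
finger_gap: 0.0111
grasp_force: 45.0
```

```bash
python3 - <<'E'
from h import *
s=sense(); im=snapshot("wrist"); R=cv2.Rodrigues(s["tcp_rot"])[0]
print(s["eef_pos"],s["tcp_rot"],np.degrees(np.arctan2(R[1,1],R[0,1])),s["q"],s["time_s"],s["finger_gap"],s["grasp_force"])
np.savez("w3",p=s["eef_pos"],r=s["tcp_rot"])
c=cam("wrist",s); print(proj(c,[[.526,-.225,.085]]))
sd=snapshot("side"); save(im,"w3"); save(sd,"s3")
a=cv2.resize(im[120:270,255:455],(800,600),interpolation=cv2.INTER_CUBIC); save(a,"w3c")
print(proj(cam("side"),[s["eef_pos"],[.526,-.225,.085]]))
E
```

```text
[ 0.52683263 -0.15793554  0.23941529] [1.25326119e-01 3.13854801e+00 1.69108717e-04] 85.42664847660849 [-4.48846118e-01  1.14085464e-01  1.53114407e+00  3.15767708e-04
  1.49590732e+00 -1.93984592e+00] 4.95 0.011135730533548247 44.989648796617985
[[265.49404085 189.87393408]]
[[349.46150457 189.98008455]
 [365.19779149 249.37310772]]
```

View pics/w3c.png

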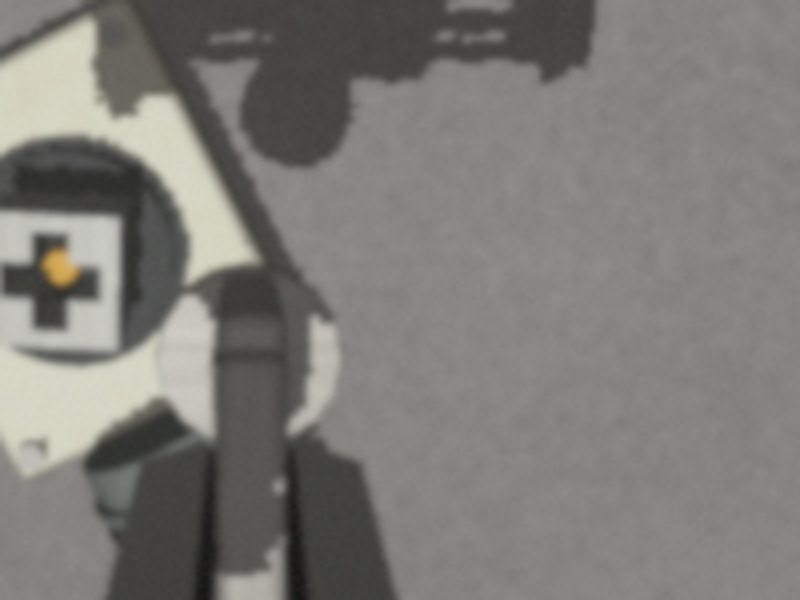

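The hub is to the left of the held beater, with its right edge at crop x≈125 and its cross centre near (52,282) in the crop. I'll re-crop wider and add the side view.

```bash
python3 - <<'E'
import cv2,numpy as np
w=cv2.imread("pics/w3.png"); s=cv2.imread("pics/s3.png")
a=cv2.resize(w[155:221,238:306],(400,388),interpolation=cv2.INTER_CUBIC)   # ~5.88
b=cv2.resize(w[160:310,270:370],(267,400))
o=np.zeros((600,800,3),np.uint8)
o[:600,:400]=cv2.resize(w[150:270,238:318],(400,600),interpolation=cv2.INTER_CUBIC) # scale5
o[:600,400:]=cv2.resize(s[170:290,315:395],(400,600),interpolation=cv2.INTER_CUBIC) # scale5
cv2.imwrite("pics/c4.png",o)
E
```

```text
(no output)
```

View pics/c4.png

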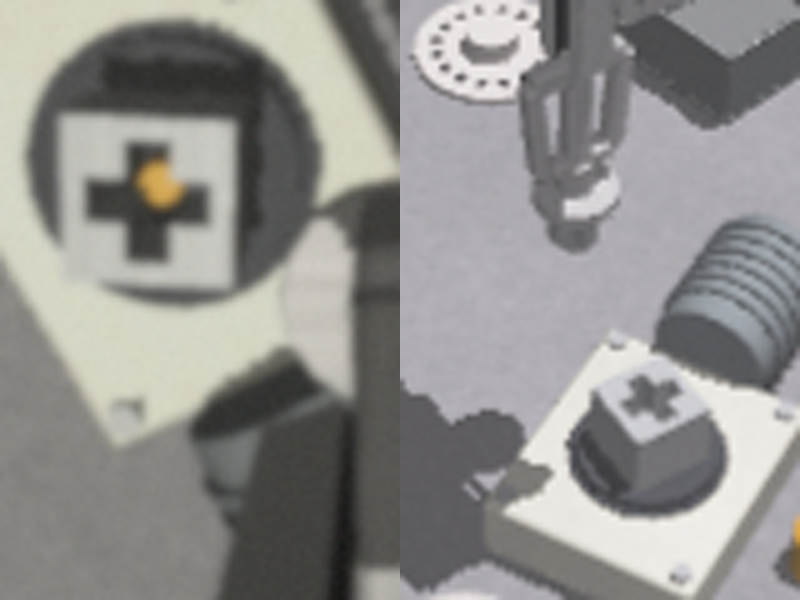

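The wrist crop shows the hub top corners at (60,113), (237,118), (234,291) and (65,281), with the cross centre at about (147,203). The held flange is an ellipse centred near (249,352) in the previous crop. In the side crop the beater hangs vertical, clear of the hub.

```bash
python3 - <<'E'
from h import *
np.set_printoptions(precision=4,suppress=True)
d=np.load("w3.npz"); s={"eef_pos":d["p"],"tcp_rot":d["r"]}; c=cam("wrist",s); p=d["p"]
g=lambda P:[(238+x/5,150+y/5) for x,y in P]
h=onz(c,g([(60,113),(237,118),(234,291),(65,281),(147,203)]),.085); print(h,h[:4].mean(0))
ang=[np.degrees(np.arctan2(*(h[(i+1)%4]-h[i])[1::-1])) for i in range(4)]; print(ang, [np.linalg.norm(h[(i+1)%4]-h[i]) for i in range(4)])
a=onz(c,g([(86,201),(208,206),(148,143),(148,262)]),.085); print([np.degrees(np.arctan2(*(a[i+1]-a[i])[1::-1])) for i in(0,2)])
f=onz(c,[(255+249/4,120+352/4),(255+157/4,208),(255+341/4,208),(255+249/4,120+262/4)],p[2]-.053); print("flange",f,f-p)
# side: flange centre, at expected z
sc=cam("side"); print("side exp flange px crop",(proj(sc,[p+[0,0,-.061],p+[0,0,-.097],[.526,-.225,.085]])-[315,170])*5+[400,0])
sh=onz(sc,[(315+(x-400)/5,170+y/5) for x,y in[(590,390),(643,358),(712,410),(640,460),(651,398)]],.085); print(sh,sh[:4].mean(0))
e=[np.degrees(np.arctan2(*(sh[(i+1)%4]-sh[i])[1::-1])) for i in range(4)];print(e)
E
```

```text
[[ 0.5024 -0.2415  0.085 ]
 [ 0.5072 -0.1974  0.085 ]
 [ 0.5523 -0.2031  0.085 ]
 [ 0.5461 -0.2465  0.085 ]
 [ 0.5271 -0.2227  0.085 ]] [ 0.527  -0.2221  0.085 ]
[np.float64(83.82740464549539), np.float64(-7.299741605289618), np.float64(-98.12010630408629), np.float64(173.43868069310184)] [np.float64(0.04437481703708962), np.float64(0.045478383236213525), np.float64(0.04380390116376827), np.float64(0.0439819667338101)]
[np.float64(83.02854816047717), np.float64(-7.287147125401562)]
flange [[ 0.5249 -0.1585  0.1864]
 [ 0.5232 -0.1799  0.1864]
 [ 0.5266 -0.1372  0.1864]
 [ 0.5036 -0.1568  0.1864]] [[-0.002  -0.0006 -0.053 ]
 [-0.0037 -0.0219 -0.053 ]
 [-0.0003  0.0207 -0.053 ]
 [-0.0233  0.0011 -0.053 ]]
side exp flange px crop [[570.8013 191.079 ]
 [569.9514 241.8767]
 [650.989  396.8655]]
[[ 0.5047 -0.2025  0.085 ]
 [ 0.5397 -0.2026  0.085 ]
 [ 0.5445 -0.2505  0.085 ]
 [ 0.4954 -0.2526  0.085 ]
 [ 0.5255 -0.2256  0.085 ]] [ 0.5211 -0.2271  0.085 ]
[np.float64(-0.23367916701393082), np.float64(-84.27089806683654), np.float64(-177.49034214210502), np.float64(79.51359651605298)]
```

Emit:
{"fn": "carry_out", "kwargs": {
  "plan": [
    [0,[0,-30,0],[0,0,-0.04]],
    [0,[1,-65,0],[0,0,-0.04]],
    [0,[1,-65,-15],[0,0,-0.04]],
    [0,[1,-65,-35],[0,0,-0.04]],
    [0,[1,-65,-45],[0,0,-0.04]],
    [0,[1,-65,-45],[0,0,-0.04]],
    [0,[1,-65,-45],[0,0,-0.04]],
    [0,[1,-65,-45],[0,0,-0.04]],
    [0,[1,-65,-45],[0,0,-0.04]]
  ]
}}

```text
time_s: 5.95
eef_pos: [0.5284, -0.2245, 0.1953]
tcp_rot: [0.19, 3.134, -0.002]
wrist_force: [-1.2, -0.2, -1.9]
finger_gap: 0.0113
grasp_force: 45.0
```

```bash
python3 - <<'E'
from h import *
s=sense(); p=s["eef_pos"]; R=cv2.Rodrigues(s["tcp_rot"])[0]
print(p,np.degrees(np.arctan2(R[1,1],R[0,1])),s["wrist_force"],s["time_s"])
sd=snapshot("side"); tp=snapshot("top"); w=snapshot("wrist")
r=lambda im,x,y,w_,h,W,H: cv2.resize(im[y:y+h,x:x+w_],(W,H),interpolation=cv2.INTER_CUBIC)
save(np.hstack([r(sd,315,180,80,120,400,600),r(w,267,150,100,150,400,600)]),"c5")
sc=cam("side"); f=p+[-.0015,0,0]
print((proj(sc,[f+[0,0,-.061],f+[0,0,-.097],[.5265,-.224,.085]])-[315,180])*5)
E
```

```text
[ 0.52844085 -0.22449016  0.19533923] 83.04629364158343 [-1.16101026 -0.23171373 -1.85235735] 5.95
[[255.37576642 279.80458156]
 [252.71485251 328.0262846 ]
 [250.45815086 345.20545991]]
```

View pics/c5.png

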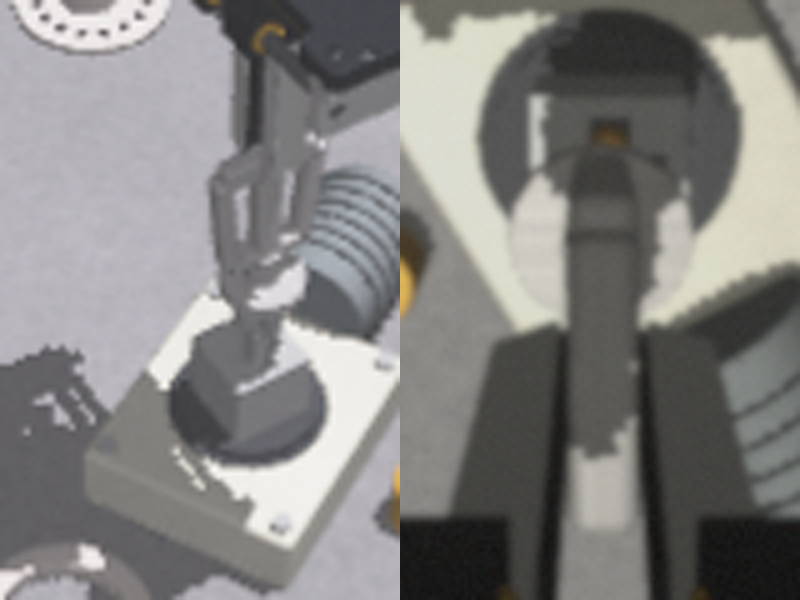

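The hub slot appears at crop x≈608 against the beater centreline at about 602, so I'll shift 1.7 mm in +y. Then I'll lower it in gently.

Emit:
{"fn": "carry_out", "kwargs": {
  "plan": [
    [0,[0,1.7,0],[0,0,0]],
    [0,[0,1.7,-6],[0,0,0]],
    [0,[0,1.7,-12],[0,0,0]],
    [0,[0,1.7,-15],[0,0,0]],
    [0,[0,1.7,-18],[0,0,0]],
    [0,[0,1.7,-21],[0,0,0]],
    [0,[0,1.7,-21],[0,0,0]],
    [0,[0,1.7,-21],[0,0,0]],
    [0,[0,1.7,-21],[0,0,0]]
  ]
}}

```text
time_s: 7.0
eef_pos: [0.5278, -0.2227, 0.1733]
tcp_rot: [0.191, 3.135, -0.0]
wrist_force: [0.0, 0.5, -2.7]
finger_gap: 0.0114
grasp_force: 45.0
```

Emit:
{"fn": "carry_out", "kwargs": {
  "plan": [
    [0,[0,0,-2],[0,0,0]],
    [0,[0,0,-4],[0,0,0]],
    [0,[0,0,-6],[0,0,0]],
    [0,[0,0,-8],[0,0,0]],
    [0,[0,0,-10],[0,0,0]],
    [0,[0,0,-10],[0,0,0]],
    [0,[0,0,-10],[0,0,0]]
  ]
}}

```text
time_s: 7.7
eef_pos: [0.5276, -0.2226, 0.163]
tcp_rot: [-0.191, -3.136, -0.0]
wrist_force: [0.2, -1.2, -2.3]
finger_gap: 0.0115
grasp_force: 45.0
```

Emit:
{"fn": "carry_out", "kwargs": {
  "plan": [
    [0,[0,0,-3],[0,0,0]],
    [0,[0,0,-6],[0,0,0]],
    [0,[0,0,-9],[0,0,0]],
    [0,[0,0,-12],[0,0,0]],
    [0,[0,0,-14],[0,0,0]],
    [0,[0,0,-15],[0,0,0]],
    [0,[0,0,-15],[0,0,0]],
    [0,[0,0,-15],[0,0,0]]
  ]
}}

```text
time_s: 8.5
eef_pos: [0.5287, -0.2233, 0.1502]
tcp_rot: [0.191, 3.133, -0.002]
wrist_force: [-0.7, 0.6, 6.8]
finger_gap: 0.0113
grasp_force: 45.0
```

Emit:
{"fn": "carry_out", "kwargs": {
  "plan": [
    [0,[0,0,-1.5],[0,0,0]],
    [0,[0,0,-3],[0,0,0]],
    [0,[0,0,-4],[0,0,0]],
    [0,[0,0,-4],[0,0,0]],
    [0,[0,0,-4],[0,0,0]]
  ]
}}

```text
time_s: 9.0
eef_pos: [0.529, -0.2235, 0.1476]
tcp_rot: [0.191, 3.132, -0.003]
wrist_force: [-3.0, 1.4, 12.1]
finger_gap: 0.011
grasp_force: 45.0
```

Emit:
{"fn": "carry_out", "kwargs": {
  "plan": [
    [0,[0,0,-1.5],[0,0,0]],
    [0,[0,0,-3],[0,0,0]],
    [0,[0,0,-3],[0,0,0]],
    [0,[0,0,-3],[0,0,0]],
    [0,[0,0,-3],[0,0,0]]
  ]
}}

```text
time_s: 9.5
eef_pos: [0.5296, -0.2239, 0.1476]
tcp_rot: [0.191, 3.13, -0.005]
wrist_force: [-6.1, 4.1, 23.2]
finger_gap: 0.0114
grasp_force: 45.1
```

```bash
python3 - <<'E'
from h import *
s=sense(); print(s["eef_pos"],s["tcp_rot"],s["wrist_force"],s["ft_torque"],s["grasp_force"])
sd=snapshot("side"); w=snapshot("wrist")
r=lambda im,x,y,w_,h,W,H: cv2.resize(im[y:y+h,x:x+w_],(W,H),interpolation=cv2.INTER_CUBIC)
save(np.hstack([r(sd,330,205,60,90,400,600),r(w,267,150,100,150,400,600)]),"c6")
E
```

```text
[ 0.52963693 -0.22385668  0.14760031] [ 0.19057207  3.13035575 -0.00513479] [-6.13494196  4.12151236 23.16565445] [ 0.83138388  1.43555745 -0.09041983] 45.06307426840067
```

View pics/c6.png

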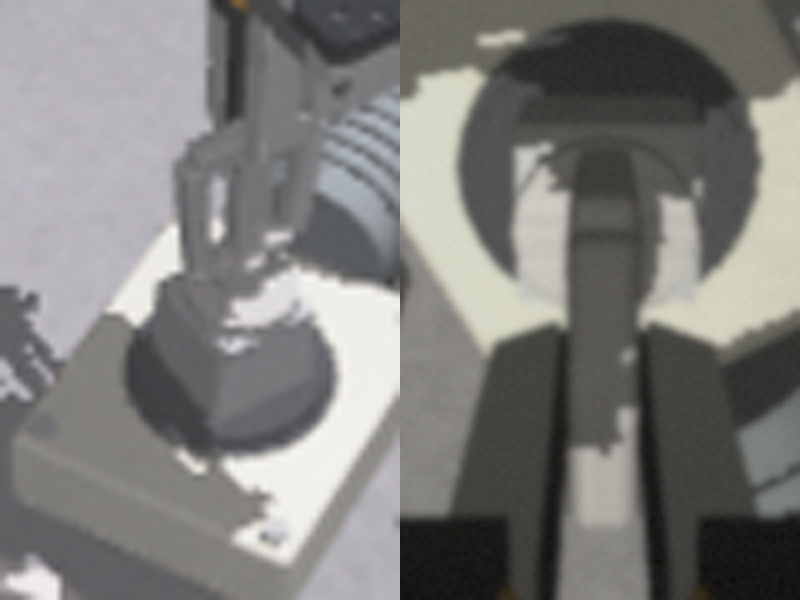

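The flange lies flush on the hub. With extra push z stayed at 0.1476 m while the force rose from 12 to 23 N. Given the grasp height, that puts the beater's origin at 0.085 m, so it's fully home and I'll hand in.

```bash
python3 -c "
from bench import finish_job
print(finish_job())"
```

```text
the job is handed in; nothing more can be done
None
```

The beater is fitted in the drive hub with its splines meshed and its flange flush on the hub, still gripped at 45 N and pressed home; the job is handed in, and no verdict was returned.

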